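Raise a resin head on its stick to the gauge pointer and hold it for retouching

TASK

The hollow resin bear head sits on a stick in the wooden drying block that has the height gauge. Grip the head lightly by its cheeks - it is thin and cracks if squeezed hard - and draw it straight up, so that the stick does not jam or strain sideways in its bore, until the flat underside of the head is level with the gauge's pointer, the stick still well inside the bore. Hold it there, still and upright: your program finishes while holding it, without letting go, and leaves the pointer, the long-eared head, the paint bottle and the brush undisturbed.

Things in the scene. Friction and masses are not known exactly. Their poses are not given: they have to be found in the camera images.
- bear_head (a point): middle of the bear head on the stick's axis: thin hollow white resin, round in plan, 40 mm across, 52 mm tall plus 6 mm of small round ears (within 18 mm of the axis), muzzle 5 mm proud on its +x side. The point is 26 mm above the flat underside; the cheeks are upright from 12 mm below to 12 mm above it. z up along the stick. Grip with about 6 to 12 N per finger; above 25 N a cheek it cracks
- bear_neck (a point): centre of the head's flat underside, 26 mm below bear_head, where the wooden stick (12 mm diameter, 83 mm long below the head) leaves it. At the start it is 8 mm above the block's top
- bear_foot (a point): lower end of the bear's stick, 83 mm below bear_neck; at the start it rests on the floor of the bore
- bear: bear head and stick as one rigid, loose body of 0.08 to 0.17 kg, free to turn in the bore; origin at the stick's foot, z up along the stick
- holder: wooden drying block with height gauge, 130 (x) x 60 (y) x 85 mm high, screwed down; origin at the centre of its underside, z up. Bore 13.5 mm wide, 75 mm deep, at x = -30, y = 0 mm; gauge post, 8 mm diameter, at x = +50 mm, top 160 mm above the table. Fingers closing along the block's y axis keep clear of post and pointer. The stick must not press the block with over 35 N (jammed)
- bore_mouth (a point): centre of the bore's mouth in the block's top face, 85 mm above the table; z is the bore's axis, upward
- pointer_tip (a point): tip of the gauge's pointer, a level steel strip 6 mm wide, 3 mm thick, reaching from the slider on the gauge post towards the bore; the tip is 35 mm from the bore's axis (in the block's +x direction), at half the strip's thickness. It stands 115 to 141 mm above the table, 22 to 48 mm above bear_neck at the start; must not be moved
- hare_head (a point): middle of the other resin head, alike but with two long upright ears (top 181 mm above the table), on its own stick in a second block without gauge, 130 x 60 x 85 mm; leave alone
- bottle_mid (a point): half-way up a capped paint bottle, 34 mm diameter, 75 mm tall, standing; leave alone
- brush: paint brush 180 mm long lying on the table between the two blocks; leave alone
Mind the look-alikes: they are no part of the job. What is shaped like the bear but blue or pink is not meant.

How it is judged (in metres and radians):
At the end, for the whole second after the job is handed in: The head's underside is within 7 mm of the pointer's height, the stick's foot still in the bore (at least 18 mm deep, within 4 mm of its axis), the stick within 4 degrees of the bore's axis and pressing the block with less than 15 N, the head at rest and held between the fingers (over 1 N) (z of bear_neck in the frame of pointer_tip between -0.007 and 0.007 m and horizontal distance between bear_foot and bore_mouth below 0.004 m and z of bear_foot in the frame of bore_mouth below -0.018 m and angle between the z axis of bear_neck and the z axis of bore_mouth, either way round below 0.07 rad and contact force between the fingers and bear above 1 N and contact force between bear and holder below 15 N and linear speed of bear below 0.02 m/s); the arm keeps its last pose, push and grip.
It fails at once if the thin head is squeezed too hard (over about 25 N a cheek) (contact force between the fingers and bear above 50 N).
It fails at once if the stick jams: it strains against the bore with over 35 N (contact force between bear and holder above 35 N).
It fails at once if the stick is pulled out of the bore (z of bear_foot in the frame of bore_mouth above -0.006 m).
It fails at once if the gauge pointer is moved (distance of pointer_tip from where it was at the start of the episode above 0.005 m).
It fails at once if the long-eared head, the paint bottle or the brush is disturbed (distance of hare_head from where it was at the start of the episode above 0.012 m or distance of bottle_mid from where it was at the start of the episode above 0.015 m or distance of brush from where it was at the start of the episode above 0.02 m).
It also fails if it takes over 32 s, if anything falls off the work surface, if the arm or the gripper's body presses on something with over 40 N, if the wrist force passes 120 N, or if a joint passes its speed limit or range.

ROBOT

A 6-joint arm with a two-finger parallel gripper is mounted at the origin on the work surface. World frame = base frame: x ahead of the robot, y to its left, z up, the work surface at z = 0. Lengths are in mm, angles in degrees, forces in N, time in s.
With the tool pointing down it reaches from about 350 to 850 mm from the base axis. Payload 8.1 kg.
Tool frame: the origin (TCP) lies between the finger pads; the fingertips stand 25 mm ahead of it and the grasp point (between the pads) lies 6 mm ahead of it (r.tcp_to_tips is the distance from the TCP to the fingertips, in mm); z points along the fingers, y is the line along which they close (so a half turn about z gives the same grasp; the last joint's range is limited). The gripper opens to 85 mm and grips with 20 to 120 N. Pads are 22 mm wide; open, the fingers measure 114 mm over their backs; the gripper's body (76 mm by 85 mm) begins 54 mm behind the grasp point. The pads swing forward as they close: fully open they stand 13 mm farther back than shut.
Start: joints at [-70.038, 7.471, 85.268, -0, 87.261, -4.893], TCP at [252.213, -544.421, 256.292] pointing down, gripper open.
Joint ranges: [-169.43, 169.43], [-51.17, 129.36], [1.28, 143.12], [-76.62, 256.62], [0, 156.53], [-152.29, 152.29]. Speed limits (degrees/s): [136.94, 136.94, 159.86, 180, 180, 180].

INTERFACE

Orientations are given as [roll, pitch, yaw] about the fixed x, y, z axes, in that order (R = Rz(yaw) Ry(pitch) Rx(roll)).
In Python, from bench import r gives the robot as it stands.
- The arm moves only by the tool apply_moves, never from a script. Its arguments are lists of equal length, an entry for each row: "angular": the turn, a rotation vector about the world's x, y, z in units of 8 degrees (1.0 is 8 degrees), a list of three; "travel": the shift along the world's x, y, z in units of 40 mm (1.0 is 40 mm), a list of three; "jaw": the opening, from 0 (shut) to 1 (fully open). A call has 1 to 20 rows; each row shifts and turns the commanded pose from where the row before left it; what a row does not reach is not made up. A row lasts 1/8 s, in which the tool goes at most 62.5 mm and 10.7 degrees, less where a joint would pass 70% of its speed; a pose out of reach is approached as far as the arm can. A call is refused whole if a number of a shift passes 1 or a number of a turn 1, either way. A call with a gripper value outside its range is refused whole. The fingers move at their own pace and stop on an object; "force" is the grip in N (left out, the last holds). Time passes only in rows, so rows that do not move let the fingers close. It gives the time, the measured TCP pose, the force, the opening and the grip force at its end, in the units of the state.
- r.sense(): the state, without advancing time (a new reading comes with each control period).
- r.snapshot(name): name is "scene" or "side" or "wrist"; returns a dict with "color" (420x560x3 uint8, red, green, blue), "fx", "fy", "cx", "cy" (pixels), "R" (3x3) and "t" (3): a world point X has camera coordinates R X + t; the wrist camera has in their place "mount" (4x4, takes a point from camera to tool coordinates, whose origin is the TCP and whose axes are the flange's). Camera axes: x right, y down, z forward; pixel columns grow to the right and rows downward; lengths in mm; the calibration is good to about 2 mm. The wrist camera is an equidistant fisheye: a pixel r from the principal point sees the ray r / f radians off the axis. A picture is of the moment at which its call begins: read the wrist's pose just before it. There is no depth.
- r.hand_in(): hands the job in; it is judged then, once.
The state is a dict: "time": time; "joint_pos": joint angles; "qd": joint speeds; "joint_efforts": joint torques, N m; "tool_pos": TCP position; "tcp_rot": TCP orientation; "ft_force": force on the tool from outside, world axes, zero at the start; "wrist_torque": the same for the moment, N m; "finger_gap": finger opening in mm; "grip_force": force on a finger pad.
Only numpy, scipy, OpenCV 4.12 (cv2) and the standard library are available. Lean on these libraries where they do the work, as an engineer would, in place of code of your own. Each camera call takes 0.05 s, during which the arm holds its last target. There are 200 camera calls.

## Working session

There is one attempt and no reset: what is moved stays moved. The work goes in short steps, Python scripts to look and compute and a tool call to move; the robot and the scene stay as the last step left them, time stands still between calls to the robot, and variables do not carry over. Pictures are saved under pics/ and viewed, at most 10 in all, crops included, and the job is handed in when it is done.

Besides the shell and the picture viewer there is one more tool, called after "Call:" as a command line: name --argument value ..., lists and objects as JSON in quotes. apply_moves: Moves the arm, as the interface text tells. Its arguments: {"type":"object","properties":{"angular":{"type":"array"},"travel":{"type":"array"},"jaw":{"type":"array"},"force":{"type":"number"}},"required":["angular","travel","jaw"]}

```bash
mkdir -p pics
cat > h.py <<'E'
import numpy as np, cv2
from bench import r
def save(n,f,crop=None,k=1):
    s=r.snapshot(n); im=s["color"][:,:,::-1]
    if crop: a,b,c,d=crop; im=im[b:d,a:c]
    cv2.imwrite("pics/"+f,cv2.resize(im,None,fx=k,fy=k,interpolation=cv2.INTER_CUBIC)); return s
def ray(s,u,v):
    R=np.array(s["R"]);t=np.array(s["t"]).ravel()
    return -R.T@t, R.T@np.array([(u-s["cx"])/s["fx"],(v-s["cy"])/s["fy"],1])
def onz(s,u,v,z):
    o,d=ray(s,u,v); return o+d*(z-o[2])/d[2]
def tri(obs):
    A=np.zeros((3,3));b=np.zeros(3)
    for s,u,v in obs:
        o,d=ray(s,u,v);d=d/np.linalg.norm(d);P=np.eye(3)-np.outer(d,d);A+=P;b+=P@o
    p=np.linalg.solve(A,b)
    return p,[proj(s,p)-[u,v] for s,u,v in obs]
def proj(s,p):
    c=np.array(s["R"])@p+np.array(s["t"]).ravel(); return np.array([s["fx"]*c[0]/c[2]+s["cx"],s["fy"]*c[1]/c[2]+s["cy"]])
E
python3 - <<'E'
from h import *
import pickle
print(r.sense())
S={n:save(n,n+"0.png",None,1.42) for n in("scene","side")}
pickle.dump(S,open("S.pkl","wb"))
for n in S: print(n,ray(S[n],280,210))
E
```

```text
{'time': 0.0, 'joint_pos': array([-7.00388089e+01,  7.51447925e+00,  8.53300865e+01,  3.02771667e-04,
        8.72629195e+01, -4.89436904e+00]), 'qd': array([-0.08840295, -0.09080198, -0.01599121, -0.09007498,  0.10961856,
        0.03008045]), 'joint_efforts': array([ 2.73893005e-03, -5.69383013e+01, -5.00560176e+01,  2.42532060e-04,
        1.46260142e-02, -2.67733560e-05]), 'tool_pos': array([ 252.03193829, -543.93095409,  255.24322493]), 'tcp_rot': array([-1.79892932e+02, -9.47182686e-03,  2.48555366e+01]), 'ft_force': array([-0.18277744,  0.38898188,  0.43586688]), 'wrist_torque': array([ 0.04048162, -0.01300744, -0.00506142]), 'grip_force': 0.0, 'finger_gap': 85.26417665124886}
scene (array([1141.33118747,  -69.09392928,  728.25180832]), array([-0.6700192 ,  0.08237422, -0.73784404]))
side (array([271.69205649, 516.17290611, 459.14772538]), array([ 0.39556056, -0.76030111, -0.51528805]))
```

View pics/scene0.png

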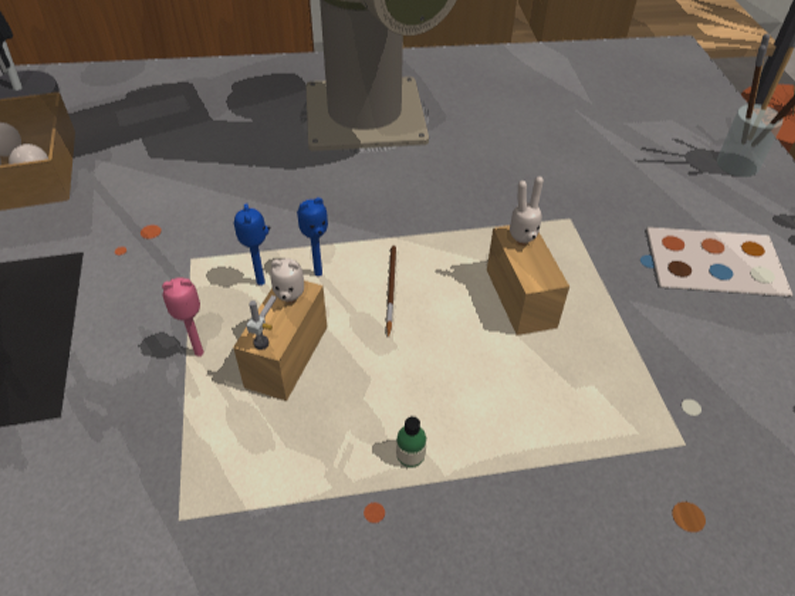

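View pics/side0.png

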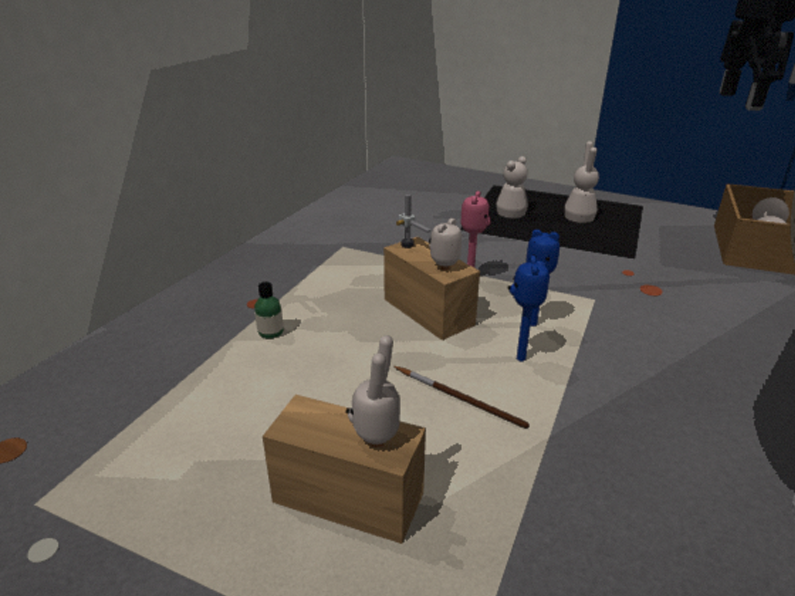

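The scene view shows the bear at about (287,280) on the gauge block, with blue and pink decoys beside it. In the side view the bear is at about (446,243) with the gauge behind it. I'll take enlarged crops next.

Run:
```python
from h import *
save("scene","sc1.png",(100,120,260,290),4.6/1.3)
save("side","sd1.png",(260,125,400,245),5)
```

```text
(no output)
```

View pics/sc1.png

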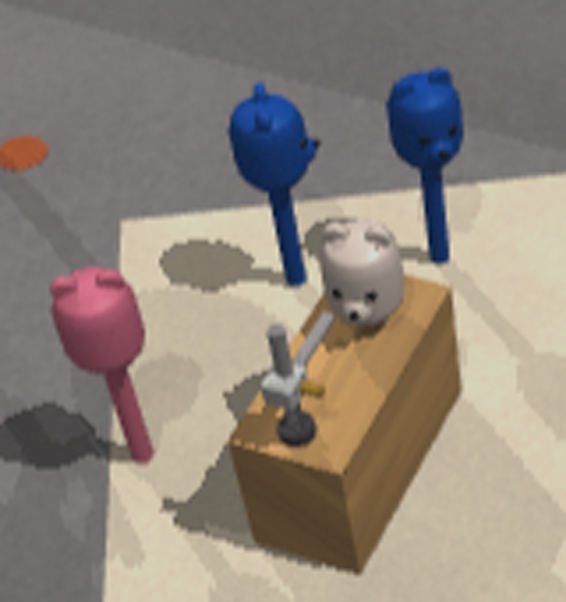

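View pics/sd1.png

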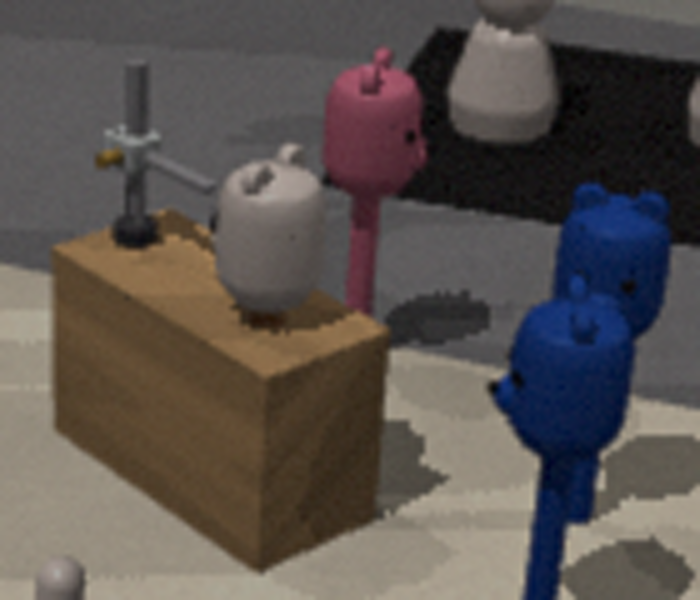

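The crops show the block corners clearly. In the scene crop, the pointer tip is at about (328,318) and the gauge post top at (277,330). In the side crop they are at about (216,188) and (136,64). I'll fit the block pose to these.

```bash
cat > fit.py <<'E'
from h import *
import pickle
from scipy.optimize import least_squares
S=pickle.load(open("S.pkl","rb"))
sc=lambda u,v:(S["scene"],100+u/3.538,120+v/3.538)
sd=lambda u,v:(S["side"],260+u/5,125+v/5)
L=[((65,-30,85),sc(232,443)),((65,30,85),sc(345,473)),((-65,30,85),sc(453,290)),((65,-30,0),sc(257,542)),((65,30,0),sc(358,573)),((-65,30,0),sc(461,392)),
((65,30,85),sd(52,246)),((-65,30,85),sd(265,380)),((-65,-30,85),sd(388,328)),((65,30,0),sd(52,432)),((-65,30,0),sd(262,571)),((-65,-30,0),sd(375,520)),((65,-30,85),sd(168,210)),
((50,0,160),sc(277,328)),((50,0,160),sd(136,64))]
def W(p,q):
    c,s=np.cos(p[2]),np.sin(p[2]); return np.array([p[0]+c*q[0]-s*q[1],p[1]+s*q[0]+c*q[1],q[2]+p[3]])
f=lambda p:np.concatenate([proj(o[0],W(p,q))-o[1:] for q,o in L])
a=onz(*sc(330,400),85)
best=min((least_squares(f,[a[0],a[1],y,0],loss="soft_l1") for y in(-1,0,1)),key=lambda x:x.cost)
p=best.x
if __name__=="__main__":
    print(p[:2],np.degrees(p[2]),p[3],np.round(f(p).reshape(-1,2),1).tolist())
    print("bore",W(p,(-30,0,85)),"post",W(p,(50,0,160)))
    print("tip",tri([sc(328,318),sd(216,188)]))
    for h in range(115,142,4):
        print(h,[(np.round((proj(S["scene"],W(p,(x,0,h)))-[100,120])*3.538),np.round((proj(S["side"],W(p,(x,0,h)))-[260,125])*5)) for x in(5,44)])
    b=W(p,(-30,0,119)); print("head",np.round((proj(S["scene"],b)-[100,120])*3.538),np.round((proj(S["side"],b)-[260,125])*5))
    for n,z,o in(("pink",0,sc(142,455)),("blueL",0,sc(296,282)),("blueR",0,sc(438,260)),("muz",112,sc(355,315))): print(n,onz(*o,z))
E
python3 fit.py
```

```text
[ 568.76353771 -146.2745904 ] -24.743630409940597 -0.845640301757668 [[-1.3, -1.2], [-0.9, -0.4], [-1.2, -2.0], [-0.6, -0.2], [0.9, 0.1], [-0.5, -1.0], [-1.0, 0.7], [0.1, 0.0], [-0.0, 0.6], [-0.7, 0.4], [-1.4, 1.3], [-0.7, 0.7], [-0.6, 0.0], [-0.3, -0.3], [-0.7, 0.0]]
bore [ 541.51784639 -133.7178271    84.1543597 ] post [ 614.17302325 -167.20252922  159.1543597 ]
tip (array([ 572.69777946, -150.76487821,  121.55217362]), [array([-1.04012778, -1.30024699]), array([-1.16228767,  0.9729477 ])])
115 [(array([331., 324.]), array([205., 213.])), (array([295., 382.]), array([141., 178.]))]
119 [(array([330., 319.]), array([206., 203.])), (array([294., 377.]), array([141., 169.]))]
123 [(array([329., 313.]), array([206., 193.])), (array([293., 371.]), array([141., 159.]))]
127 [(array([328., 307.]), array([206., 184.])), (array([292., 366.]), array([141., 150.]))]
131 [(array([327., 302.]), array([207., 174.])), (array([291., 360.]), array([141., 140.]))]
135 [(array([326., 296.]), array([207., 164.])), (array([289., 354.]), array([141., 131.]))]
139 [(array([325., 290.]), array([207., 154.])), (array([288., 349.]), array([142., 121.]))]
head [361. 270.] [268. 236.]
pink [ 553.30147016 -262.97911183    0.        ]
blueL [ 431.96456334 -184.00056782    0.        ]
blueR [ 421.82142766 -100.50054462    0.        ]
muz [ 566.25002587 -137.14127069  112.        ]
```

Call:
apply_moves --angular '[[0,0,-0.44],[0,0,-0.44],[0,0,-0.44],[0,0,-0.44],[0,0,-0.44],[0,0,-0.44],[0,0,-0.44],[0,0,-0.44],[0,0,-0.44],[0,0,-0.44],[0,0,-0.44],[0,0,-0.44],[0,0,-0.44],[0,0,-0.44],[0,0,0],[0,0,0]]' --travel '[[0.515,0.73,0],[0.515,0.73,0],[0.515,0.73,0],[0.515,0.73,0],[0.515,0.73,0],[0.515,0.73,0],[0.515,0.73,0],[0.515,0.73,0],[0.515,0.73,0],[0.515,0.73,0],[0.515,0.73,0],[0.515,0.73,0],[0.515,0.73,0],[0.515,0.73,0],[0,0,0],[0,0,0]]' --jaw '[1,1,1,1,1,1,1,1,1,1,1,1,1,1,1,1]' --force 20

```text
time: 2.2
tool_pos: [540.3, -135.9, 256.0]
tcp_rot: [180.0, 0.0, -24.4]
ft_force: [-0.1, -0.9, -0.4]
finger_gap: 85.4
grip_force: 0.0
```

Run:
```python
from h import *
import pickle
q=r.sense(); s=save("wrist","w1.png",None,1.42)
pickle.dump((q,s),open("w1.pkl","wb"))
print(q["tool_pos"],q["tcp_rot"],q["time"],q["joint_pos"],q["ft_force"]); print(s["mount"],s["fx"],s["cx"],s["cy"])
```

```text
[ 540.28239299 -135.88930896  256.01643819] [ 1.79969138e+02  3.14479876e-02 -2.43570280e+01] 2.2 [-1.93738619e+01  8.83866072e-01  9.22059813e+01 -2.80539390e-02
  8.69441630e+01  9.49846615e+01] [-0.0800436  -0.86442347 -0.44929795]
[[ 5.58934469e-04 -9.47366668e-01 -3.20150097e-01  8.16811686e+01]
 [ 9.99999709e-01  6.95970598e-04 -3.13618648e-04  7.16030908e-01]
 [ 5.19926908e-04 -3.20149829e-01  9.47366781e-01 -1.18457407e+02]
 [ 0.00000000e+00  0.00000000e+00  0.00000000e+00  1.00000000e+00]] 325.19226210127806 283.42749144222796 211.79337446054495
```

View pics/w1.png

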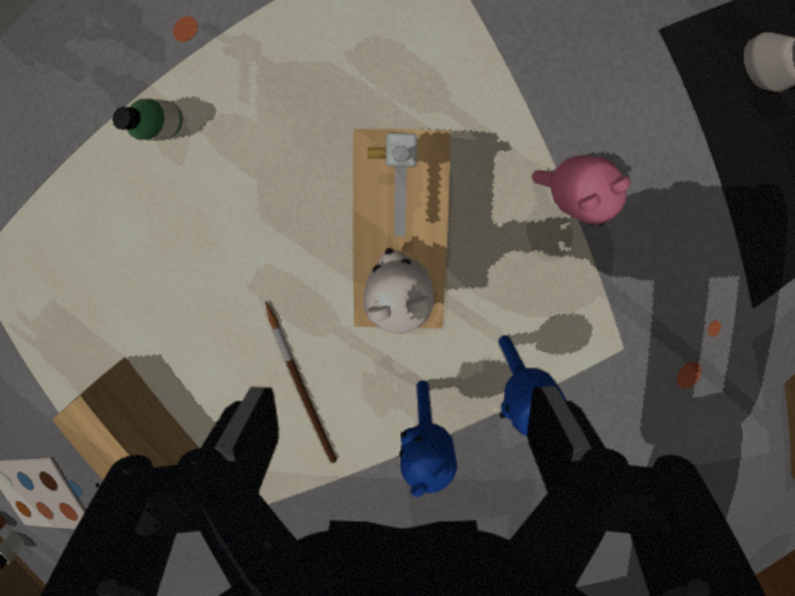

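The wrist view shows the bear head at about (399,293), the pointer tip at (400,236), and the block's top corners at (355,129), (450,129), (355,327) and (443,327). I'll refine the pose with these.

```bash
cat > wr.py <<'E'
from fit import *
from scipy.spatial.transform import Rotation as Ro
def wray(q,s,u,v):
    a=np.array([u-s["cx"],v-s["cy"]]);n=np.linalg.norm(a);th=n/s["fx"]
    d=np.r_[a/n*np.sin(th),np.cos(th)];M=np.array(s["mount"]);R=Ro.from_euler("xyz",q["tcp_rot"],degrees=True).as_matrix()
    return R@M[:3,3]+q["tool_pos"],R@M[:3,:3]@d
def wz(q,s,u,v,z):
    o,d=wray(q,s,u,v);return o+d*(z-o[2])/d[2]
def blk(w):
    c,s_=np.cos(p[2]),np.sin(p[2]);e=np.array(w)[:2]-p[:2];return np.round([c*e[0]+s_*e[1],-s_*e[0]+c*e[1],w[2]],1)
E
python3 - <<'E'
from wr import *
q,s=pickle.load(open("w1.pkl","rb"))
for n,u,v,z in(("c1",355,129,85),("c2",450,129,85),("c3",355,327,85),("c4",443,327,85),("tip",400,236,124),("posttop",402,154,160),("headL",363,297,128),("headR",435,297,128),("headB",399,333,131)):
    w=wz(q,s,u/1.42,v/1.42,z);print(n,w.round(1),"block",blk(w))
# pointer tip height: 3-view
O=[ray(*sc(328,318)),ray(*sd(216,188)),wray(q,s,400/1.42,236/1.42)]
for use in([0,1,2],[0,2],[1,2]):
    A=0;b=0
    for i in use:
        o,d=O[i];d=d/np.linalg.norm(d);P=np.eye(3)-np.outer(d,d);A=A+P;b=b+P@o
    print(use,np.linalg.solve(A,b))
E
```

```text
c1 [ 638.9 -149.2   85. ] block [64.9 26.7 85. ]
c2 [ 614.8 -202.4   85. ] block [ 65.3 -31.7  85. ]
c3 [521.3 -92.8  85. ] block [-65.5  28.7  85. ]
c4 [ 496.8 -147.1   85. ] block [-65.  -30.9  85. ]
tip [ 572.  -149.5  124. ] block [  4.3  -1.6 124. ]
posttop [ 612.9 -169.2  160. ] block [ 49.7  -2.4 160. ]
headL [ 549.6 -116.5  128. ] block [-29.8  19.  128. ]
headR [ 532.9 -153.4  128. ] block [-29.5 -21.5 128. ]
headB [ 522.5 -126.4  131. ] block [-50.3  -1.4 131. ]
[0, 1, 2] [ 572.2407488  -150.06607535  121.77296989]
[0, 2] [ 570.86204858 -149.28178419  116.32558044]
[1, 2] [ 571.14531908 -149.98736605  124.0892812 ]
```

Call:
apply_moves --angular '[[0,0,-0.09],[0,0,0],[0,0,0],[0,0,0],[0,0,0],[0,0,0],[0,0,0],[0,0,0],[0,0,0],[0,0,0],[0,0,0]]' --travel '[[0.018,0.025,0],[0,0,-0.4],[0,0,-0.5],[0,0,-0.5],[0,0,-0.5],[0,0,-0.5],[0,0,-0.4],[0,0,-0.3],[0,0,-0.25],[0,0,0],[0,0,0]]' --jaw '[1,1,1,1,1,1,1,1,0.85,0.75,0.7]'

```text
time: 3.62
tool_pos: [541.8, -134.8, 122.9]
tcp_rot: [-180.0, -0.1, -25.1]
ft_force: [-0.6, 0.9, 0.3]
finger_gap: 59.6
grip_force: 0.0
```

Run:
```python
from h import *
import pickle
q=r.sense(); s=save("wrist","w2.png",(100,100,460,370),2.2)
pickle.dump((q,s),open("w2.pkl","wb"))
print(q["tool_pos"],q["tcp_rot"],q["time"],q["finger_gap"],q["ft_force"])
```

```text
[ 541.7523811  -134.77088961  122.91599439] [-1.79992843e+02 -5.55931612e-02 -2.51470192e+01] 3.625 59.639316786943496 [-0.64636117  0.9452944   0.30888041]
```

View pics/w2.png

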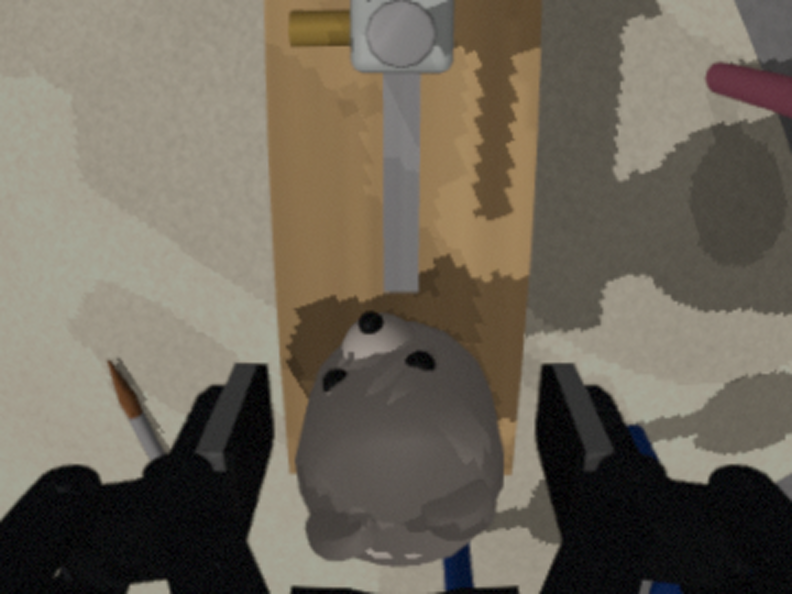

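The head spans x from 297 to 503 (centre 400) and the fingertips are centred at about 404, so the tool is under 1 mm off. I'll nudge it over and close gently.

Call:
apply_moves --angular '[[0,0,0],[0,0,0],[0,0,0],[0,0,0],[0,0,0],[0,0,0]]' --travel '[[0.006,0.014,0],[0,0,0],[0,0,0],[0,0,0],[0,0,0],[0,0,0]]' --jaw '[0.6,0.55,0.52,0.5,0.49,0.48]' --force 20

```text
time: 4.42
tool_pos: [541.6, -134.0, 122.3]
tcp_rot: [180.0, -0.0, -25.1]
ft_force: [0.6, 0.2, -1.0]
finger_gap: 40.9
grip_force: 0.0
```

Call:
apply_moves --angular '[[0,0,0],[0,0,0],[0,0,0]]' --travel '[[0,0,0],[0,0,0],[0,0,0]]' --jaw '[0.475,0.47,0.465]'

```text
time: 4.8
tool_pos: [541.6, -134.0, 122.3]
tcp_rot: [-180.0, -0.0, -25.1]
ft_force: [0.7, 1.1, -0.4]
finger_gap: 40.1
grip_force: 0.8
```

Call:
apply_moves --angular '[[0,0,0],[0,0,0],[0,0,0]]' --travel '[[0,0,0],[0,0,0],[0,0,0]]' --jaw '[0.46,0.455,0.45]'

```text
time: 5.18
tool_pos: [541.7, -134.0, 122.4]
tcp_rot: [-180.0, -0.0, -25.1]
ft_force: [-0.3, 0.5, 1.5]
finger_gap: 39.3
grip_force: 20.1
```

Call:
apply_moves --angular '[[0,0,0],[0,0,0]]' --travel '[[0,0,0],[0,0,0]]' --jaw '[0.459,0.459]'

```text
time: 5.42
tool_pos: [541.6, -134.1, 122.4]
tcp_rot: [-180.0, -0.0, -25.1]
ft_force: [-0.0, 1.1, 2.0]
finger_gap: 39.3
grip_force: 16.8
```

Call:
apply_moves --angular '[[0,0,0],[0,0,0]]' --travel '[[0,0,0],[0,0,0]]' --jaw '[0.462,0.462]'

```text
time: 5.68
tool_pos: [541.6, -134.1, 122.3]
tcp_rot: [-180.0, -0.0, -25.1]
ft_force: [0.1, -0.1, 1.1]
finger_gap: 39.5
grip_force: 7.4
```

Call:
apply_moves --angular '[[0,0,0],[0,0,0],[0,0,0],[0,0,0],[0,0,0],[0,0,0]]' --travel '[[0,0,0],[0,0,0.05],[0,0,0.07],[0,0,0.07],[0,0,0.06],[0,0,0]]' --jaw '[0.461,0.461,0.461,0.461,0.461,0.461]'

```text
time: 6.42
tool_pos: [541.8, -134.1, 132.6]
tcp_rot: [-180.0, -0.0, -25.1]
ft_force: [1.5, 0.1, -1.8]
finger_gap: 39.2
grip_force: 7.2
```

Call:
apply_moves --angular '[[0,0,0],[0,0,0],[0,0,0],[0,0,0],[0,0,0],[0,0,0],[0,0,0],[0,0,0],[0,0,0]]' --travel '[[0,0,0.05],[0,0,0.07],[0,0,0.07],[0,0,0.07],[0,0,0.07],[0,0,0.07],[0,0,0.05],[0,0,0],[0,0,0]]' --jaw '[0.461,0.461,0.461,0.461,0.461,0.461,0.461,0.461,0.461]'

```text
time: 7.55
tool_pos: [541.5, -134.1, 150.2]
tcp_rot: [180.0, 0.0, -25.1]
ft_force: [1.2, -0.8, -1.5]
finger_gap: 39.6
grip_force: 7.2
```

Run:
```python
from h import *
save("scene","sc2.png",(150,150,250,225),7)
save("side","sd2.png",(270,125,370,200),7)
print(r.sense()["tool_pos"],r.sense()["grip_force"])
```

```text
[ 541.49003768 -134.03905319  150.14927261] 7.175148584883573
```

View pics/sc2.png

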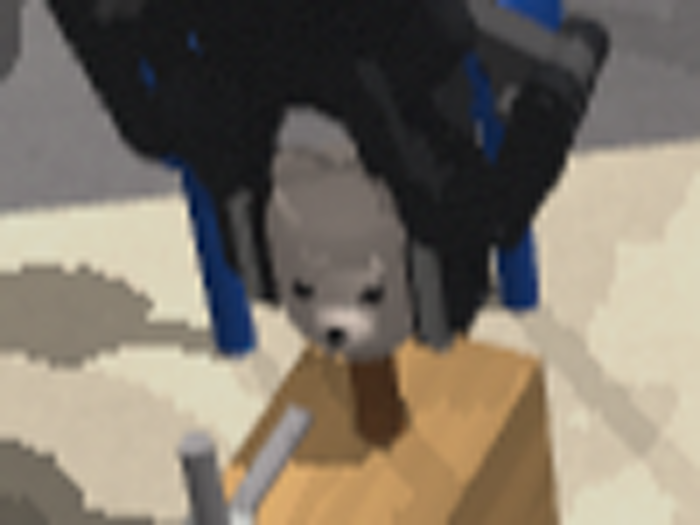

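View pics/sd2.png

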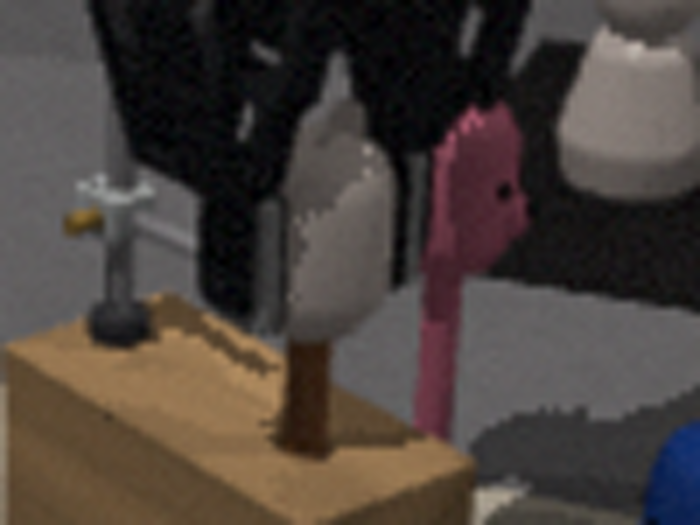

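The head is drawn up cleanly and the stick is upright: in the side crop the neck is at about (308,345) and the mouth at (303,447). The pointer tip reads better here, at (300,408) in the scene crop, and a point on the strip is at (195,245) in the side crop. I'll use these to refine the pointer height.

Run:
```python
from wr import *
F=f(p).reshape(-1,2); bs=F[[0,1,2,13]].mean(0); bd=F[[6,7,8,12,14]].mean(0); print(bs,bd)
a=np.array([150+300/7,150+408/7]); b=np.array([270+195/7,125+245/7])
g=lambda x,h,n,bb:proj(S[n],W(p,(x,0,h)))-bb
h1=least_squares(lambda z:g(z[0],z[1],"scene",bs)-a,[5,124]).x
h2=least_squares(lambda z:g(z[0],z[1],"side",bd)-b,[15,124]).x
print(h1,h2)
q,s=pickle.load(open("w2.pkl","rb"))
for z in(116,120,124,128): print(z,blk(wz(q,s,100+401/2.2,100+291/2.2,z)))
for u,v in((293,472),(510,472)): print(blk(wz(q,s,100+u/2.2,100+v/2.2,85)))
```

```text
[-0.92548962 -0.96872948] [-0.45692732  0.29018338]
[  7.72071529 128.74980248] [ 16.26187895 125.85152137]
116 [  1.   -1.3 116. ]
120 [  2.6  -1.3 120. ]
124 [  4.2  -1.3 124. ]
128 [  5.9  -1.4 128. ]
[-64.9  28.6  85. ]
[-65.2 -30.1  85. ]
```

Call:
apply_moves --angular '[[0,0,0],[0,0,0],[0,0,0],[0,0,0],[0,0,0],[0,0,0],[0,0,0]]' --travel '[[0,0,0.04],[0,0,0.05],[0,0,0.03],[0,0,0],[0,0,0],[0,0,0],[0,0,0]]' --jaw '[0.461,0.461,0.461,0.461,0.461,0.461,0.461]'

```text
time: 8.52
tool_pos: [541.5, -134.0, 155.0]
tcp_rot: [-180.0, 0.0, -25.1]
ft_force: [0.2, 0.1, -1.0]
finger_gap: 39.8
grip_force: 7.2
```

Run:
```python
from h import *
save("side","sd3.png",(270,125,370,200),7)
q=r.sense();print(q["tool_pos"],q["grip_force"],q["ft_force"])
```

```text
[ 541.54554846 -134.05722137  155.04284524] 7.17440186175736 [-0.93454969 -0.53550059 -1.39640864]
```

View pics/sd3.png

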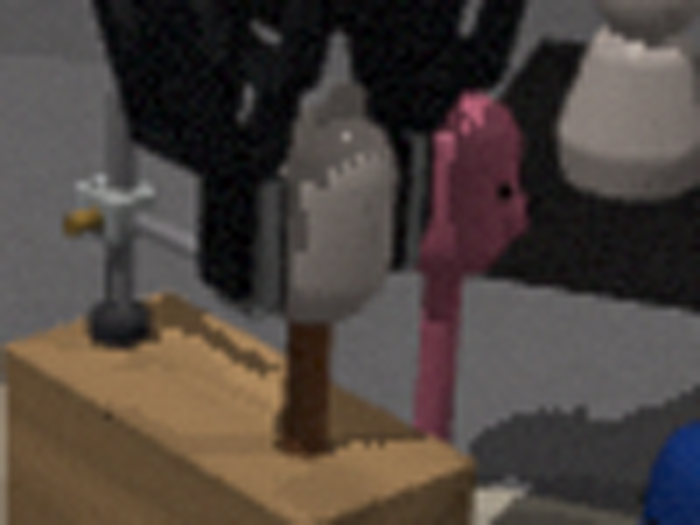

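The head followed the arm: the underside rim is at about row 320 and the stick is upright at x≈308. The neck is now about 126 mm up, level with the pointer, and the pointer hasn't moved, so I'm handing in.

```bash
python3 -c "
from bench import r
print(r.hand_in())"
```

```text
the job is handed in; nothing more can be done
None
```

I handed the job in at about 8.5 s with the bear head held still and upright at about 7 N grip. By my estimate its underside is about 126 mm up, level with the pointer, with about 42 mm of stick still in the bore; the hand-in call returned no verdict.

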